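Fetch the load cell from behind the grips

TASK

The load cell, the low round steel puck, is hemmed in on the grey storage tray by three tall pieces: the round test specimen, the toothed jaw and the hexagonal adapter. Remember where each tall piece stands, stand all three upright on the wooden side tray, then set the load cell down flat inside the centring ring of the calibration stand; only after that stand each tall piece upright again on the very spot of the storage tray it came from. Leave the small brass ring and the broken specimen stub where they lie.

Things in the scene. Friction and masses are not known exactly. Their poses are not given: they have to be found in the camera images.
- storage: Grey plastic storage tray, fixed: 180 (x) x 210 (y) mm, lip 15 mm high, walls 5, floor 5 mm thick. Origin at the centre of its underside, z up. In its frame (mm, +-5): the tall pieces stand at (34, 57), (34, -57) and (-24, 0), which one where differs each time; the load cell between them at (34, 0); the brass ring at (-65, 80).
- park: Wooden side tray for parking things, fixed, light wood: 150 (x) x 230 (y) mm, lip 15 mm high, walls 5 mm, floor 5 mm thick. Origin at the centre of its underside, z up. Empty but for the broken stub near its corner (50, 92) mm; three tall pieces fit in a row along the tray's y.
- stand: Calibration stand, fixed: grey steel plate 150 x 150 x 20 mm with four bolt heads 7 mm high at (+-60, +-60) mm and a dark centring ring in its middle, inner diameter 74, outer 94 mm, standing 6 mm above the plate. Origin at the centre of its underside.
- seat (a point): The centre of the centring ring on the stand, on the plate's top face (20 mm above the table); the load cell's underside rests here, with 9 mm of play all round.
- cell: Load cell: bright steel puck, diameter 56, height 32 mm, with a dark button of diameter 18 and height 8 mm on top; about 0.45 kg. Origin at the centre of its underside, z up.
- specimen: Round steel tensile test specimen standing on end, 110 mm tall: two heads of diameter 34 mm and 28 mm long (from 0 to 28 and from 82 to 110 mm) joined by a thinner shank of diameter 20 mm; about 0.5 kg. Origin at the centre of its underside, z up its length.
- jaw: Grip jaw: dark steel block standing on end, 30 (x) x 36 (y) x 95 (z) mm, with shallow teeth (up to 1.5 mm proud, for looks only) on its -x face; about 0.7 kg. Origin at the centre of its underside.
- adapter: Aluminium adapter standing on end, 110 mm tall: hexagonal prism 36 mm across flats (41 mm across corners) from 0 to 72 mm, with a round stem of diameter 28 mm from there to the top; about 0.3 kg. Origin at the centre of its underside, z up.
- ring: Small brass ring lying flat in the storage tray, outer diameter 32, height 10 mm, loose, to be left alone. Origin at the centre of its underside.
- stub: Broken half of a small steel specimen standing in a corner of the wooden tray, diameter 24, height 34 mm, loose, to be left alone. Origin at the centre of its underside.
There are look-alikes about, which are no part of the job. Leave any purple look-alike of the adapter alone.

How it is judged:
On the way, in this order (a step that is already met when the one before it is completed fails the run):
1. all three tall pieces stand upright and released on the wooden side tray (x of specimen in the frame of park between -0.065 and 0.065 m and y of specimen in the frame of park between -0.105 and 0.105 m and z of each of specimen, jaw, adapter in the frame of park below 0.01 m and angle between each of specimen, jaw, adapter's own z axis and vertical below 0.12 rad and contact force between the fingers and specimen below 0.3 N and x of jaw in the frame of park between -0.065 and 0.065 m and y of jaw in the frame of park between -0.105 and 0.105 m and contact force between the fingers and jaw below 0.3 N and x of adapter in the frame of park between -0.065 and 0.065 m and y of adapter in the frame of park between -0.105 and 0.105 m and contact force between the fingers and adapter below 0.3 N), for 0.2 s.
2. the load cell lies flat and released inside the centring ring, the three tall pieces still on the wooden side tray (all of step 1 and horizontal distance between cell and seat below 0.011 m and z of cell in the frame of seat between -0.004 and 0.004 m and angle between cell's own z axis and vertical below 0.1 rad and contact force between the fingers and cell below 0.3 N), for 0.2 s.
At the end, for the whole second after the job is handed in: The load cell lies flat inside the centring ring (within 11 mm of its centre, underside on the plate within 4 mm) and released; specimen, jaw and adapter each stand upright (within 0.1 rad) within 15 mm of where they stood at the start, at rest; ring and stub lie within 30 mm of where they were (horizontal distance between cell and seat below 0.011 m and z of cell in the frame of seat between -0.004 and 0.004 m and angle between each of cell, specimen, jaw, adapter's own z axis and vertical below 0.1 rad and contact force between the fingers and cell below 0.3 N and linear speed of each of cell, specimen, jaw, adapter below 0.02 m/s and distance of each of specimen, jaw, adapter from where it was at the start of the episode below 0.015 m and distance of each of ring, stub from where it was at the start of the episode below 0.03 m); the robot touches nothing.
It fails at once if the brass ring or the broken stub is shifted by more than 30 mm (distance of any of ring, stub from where it was at the start of the episode above 0.03 m).
It fails at once if a tall piece is knocked over (angle between any of specimen, jaw, adapter's own z axis and vertical above 0.9 rad).
It also fails if it takes over 152 s, if anything falls off the work surface, if the arm or the gripper's body presses on something with over 40 N, if the wrist force passes 120 N, or if a joint passes its speed limit or range.

ROBOT

A 7-joint arm with a two-finger parallel gripper is mounted at the origin on the work surface. World frame = base frame: x ahead of the robot, y to its left, z up, the work surface at z = 0. Lengths are in m, angles in rad, forces in N, time in s.
With the tool pointing down it reaches from about 0.4 to 0.9 m from the base axis. Payload 5.5 kg.
Tool frame: the origin (TCP) lies midway between the tips of the shut fingers; the grasp point (between the pads) lies 19 mm behind it; z points along the fingers, y is the line along which they close (so a half turn about z gives the same grasp; the last joint's range is limited). The gripper opens to 85 mm and grips with 20 to 120 N. Pads are 22 mm wide; open, the fingers measure 114 mm over their backs; the gripper's body (76 mm by 85 mm) begins 54 mm behind the grasp point. The pads swing forward as they close: fully open they stand 13 mm farther back than shut.
Start: joints at [1.57, 0.501, -0.427, 1.55, 0.221, 1.138, -0.21], TCP at [0.17, -0.628, 0.231] pointing down, gripper open.
Joint ranges: [-2.88, 2.88], [-0.31, 2.03], [-1.54, 1.56], [0.2, 2.42], [-1.41, 4.55], [0.19, 2.02], [-2.57, 2.57]. Speed limits (rad/s): [2.57, 2.57, 3.14, 3.14, 3.14, 3.14, 3.14].

INTERFACE

Orientations are given as a 3x3 rotation matrix whose columns are the frame's x, y, z axes.
In Python, from bench import telemetry, vision, ticket gives the robot as it stands. The module is installed in compiled form; this text tells all that it offers.
- The arm moves only by the shell command python3 -m crank 'ROWS' [FORCE]. ROWS is a JSON object of lists of equal length, an entry for each row: "delta_rot": the turn, a rotation vector about the tool's x, y, z in degrees, a list of three; "slide": the shift along the tool's x, y, z in mm, a list of three; "fingers": the opening, from 0 (shut) to 1 (fully open). A call has 1 to 20 rows; each row shifts and turns the commanded pose from where the row before left it, along the tool's axes as they then stand; what a row does not reach is not made up. A row lasts 1/12 s, in which the tool goes at most 41.7 mm and 7.16 degrees, less where a joint would pass 70% of its speed; a pose out of reach is approached as far as the arm can. A call with a gripper value outside its range is refused whole. The fingers move at their own pace and stop on an object; FORCE is the grip in N (left out, the last holds). Time passes only in rows, so rows that do not move let the fingers close. It gives the time, the measured TCP pose, the force, the opening and the grip force at its end, in the units of the state.
- telemetry.get_state(): the state, without advancing time (a new reading comes with each control period).
- vision.read_camera(name): name is "scene" or "top" or "wrist"; returns a dict with "frame" (384x512x3 uint8, blue, green, red), "fx", "fy", "cx", "cy" (pixels), "world_from_camera" (4x4, takes a point from camera to world coordinates). Camera axes: x right, y up, looking along -z (the intrinsics and any distortion apply to the point x, -y, -z); pixel columns grow to the right and rows downward; lengths in m; the calibration is good to about 2 mm. The wrist camera is an equidistant fisheye: a pixel r from the principal point sees the ray r / f radians off the axis. A picture is of the moment at which its call begins. There is no depth.
- ticket.hand_in(): hands the job in; it is judged then, once.
The state is a dict: "clock": time; "q": joint angles; "joint_velocities": joint speeds; "effort": joint torques, N m; "ee_pos": TCP position; "eef_rot": TCP orientation; "contact_force": force on the tool from outside, world axes, zero at the start; "wrist_torque": the same for the moment, N m; "width": opening from 0.0 (shut) to 1.0 (fully open); "gripper_force": force on a finger pad.
Only numpy, scipy, OpenCV 4.12 (cv2) and the standard library are available. Lean on these libraries where they do the work, as an engineer would, in place of code of your own. Each camera call takes 0.05 s, during which the arm holds its last target. There are 200 camera calls.

## Working session

There is one attempt and no reset: what is moved stays moved. The work goes in short steps, Python scripts to look and compute and a shell command to move; the robot and the scene stay as the last step left them, time stands still between calls to the robot, and variables do not carry over. Pictures are saved under pics/ and viewed, at most 14 in all, crops included, and the job is handed in when it is done.

```bash
mkdir -p pics; ls
python3 - <<'E'
from bench import telemetry, vision
import cv2, numpy as np
s=telemetry.get_state(); print({k:np.round(v,3).tolist() for k,v in s.items()})
for n in("scene","top","wrist"):
    c=vision.read_camera(n); cv2.imwrite(f"pics/{n}0.png",c["frame"]); print(n,c["fx"],c["fy"],c["cx"],c["cy"],np.round(c["world_from_camera"],4).tolist(),[k for k in c])
a=[cv2.imread(f"pics/{n}0.png") for n in("top","scene")]
cv2.imwrite("pics/top0b.png",cv2.resize(a[0],(800,600),interpolation=cv2.INTER_CUBIC))
E
```

```text
pics
{'clock': 0.0, 'q': [1.57, 0.502, -0.427, 1.551, 0.221, 1.138, -0.21], 'joint_velocities': [-0.001, -0.001, 0.001, 0.0, -0.0, -0.002, -0.001], 'effort': [0.001, -56.953, -5.816, -28.095, 0.011, 0.012, -0.0], 'ee_pos': [0.169, -0.627, 0.23], 'eef_rot': [[0.965, 0.261, -0.0], [0.261, -0.965, 0.002], [0.0, -0.002, -1.0]], 'contact_force': [-0.129, 0.276, 0.545], 'wrist_torque': [-0.001, 0.0, -0.007], 'gripper_force': 0.0, 'width': 1.002}
scene 351.9692549878187 351.9692549878187 255.71651860634924 189.51120651685835 [[-0.3784, -0.7186, 0.5834, 1.1021], [0.9256, -0.2895, 0.2438, 0.2575], [-0.0063, 0.6323, 0.7747, 0.809], [0.0, 0.0, 0.0, 1.0]] ['frame', 'fx', 'fy', 'cx', 'cy', 'world_from_camera']
top 415.20451077005544 415.20451077005544 257.56828189159677 192.29835066032516 [[0.0183, 0.9956, -0.0923, 0.4627], [-0.9998, 0.0179, -0.0054, 0.0261], [-0.0037, 0.0924, 0.9957, 1.0675], [0.0, 0.0, 0.0, 1.0]] ['frame', 'fx', 'fy', 'cx', 'cy', 'world_from_camera']
wrist 297.3186396354542 297.3186396354542 252.31660097936947 193.02437077665957 [[0.2608, 0.9189, 0.296, 0.246], [-0.9654, 0.2488, 0.0784, -0.6068], [-0.0016, -0.3062, 0.952, 0.3723], [0.0, 0.0, 0.0, 1.0]] ['frame', 'fx', 'fy', 'cx', 'cy', 'world_from_camera']
```

View pics/top0b.png

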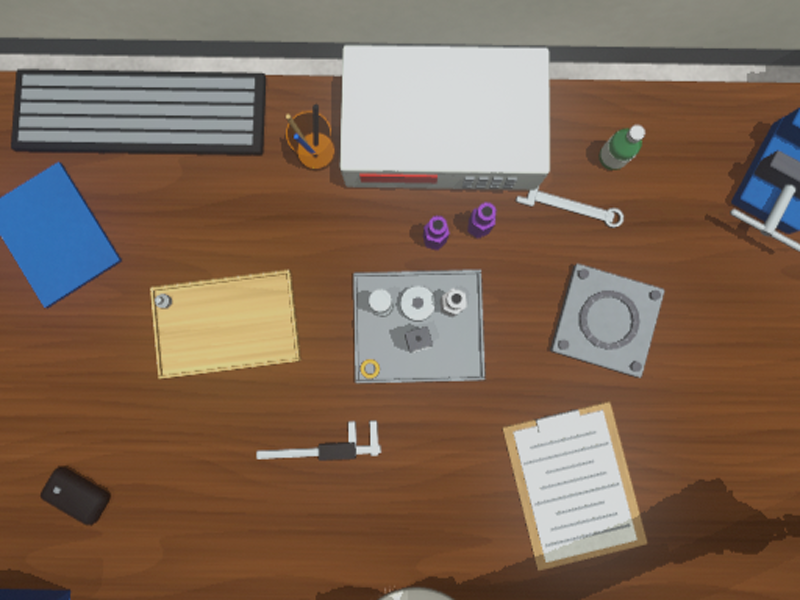

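View pics/scene0.png

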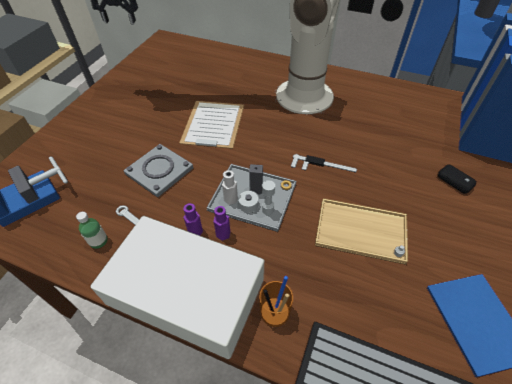

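The top view shows everything. In the 800x600 picture the storage tray centre is near (419,326), with the specimen at about (380,300), the cell at (418,303), the adapter at (455,300) and the jaw at (415,338). The park tray is near (225,323) with the stub at (163,300), the stand ring is near (608,320), and the purple decoys are at (437,230) and (484,218).

```bash
cat > h.py <<'E'
import numpy as np, cv2
from bench import telemetry, vision
def ray(c,u,v):
    x,y=(u-c["cx"])/c["fx"],(v-c["cy"])/c["fy"]
    if c.get("fish"):
        r=np.hypot(x,y); s=np.sin(r)/max(r,1e-9); d=np.array([x*s,-y*s,-np.cos(r)])
    else: d=np.array([x,-y,-1.])
    W=c["world_from_camera"]; return W[:3,3],W[:3,:3]@d
def onz(c,u,v,z):
    o,d=ray(c,u,v); return (o+d*(z-o[2])/d[2])[:2]
def cam(n):
    c=vision.read_camera(n); c["fish"]=n=="wrist"; c["world_from_camera"]=np.array(c["world_from_camera"]); return c
def proj(c,p):
    W=c["world_from_camera"]; q=W[:3,:3].T@(np.array(p)-W[:3,3]); x,y,z=q[0],-q[1],-q[2]
    if c.get("fish"):
        r=np.hypot(x,y); t=np.arctan2(r,z); x,y=x/r*t,y/r*t
    else: x,y=x/z,y/z
    return np.array([c["cx"]+c["fx"]*x,c["cy"]+c["fy"]*y])
def st(): 
    s=telemetry.get_state(); R=np.array(s["eef_rot"]); print("t",round(s["clock"],2),"ee",np.round(s["ee_pos"],4),"yaw x",round(np.degrees(np.arctan2(R[1,0],R[0,0])),2),"tilt",np.round(R[:2,2],3),"w",round(s["width"],3),"F",np.round(s["contact_force"],1),"gf",round(s["gripper_force"],1),"q",np.round(s["q"],2)); return s
E
python3 - <<'E'
from h import *
c=cam("top"); f=c["frame"]
hsv=cv2.cvtColor(f,cv2.COLOR_BGR2HSV)
park=cv2.inRange(hsv,(15,60,150),(28,170,255)); 
gray=cv2.inRange(hsv,(0,0,60),(180,45,255))
def rects(m,roi):
    z=np.zeros_like(m); x0,y0,x1,y1=roi; z[y0:y1,x0:x1]=m[y0:y1,x0:x1]
    cs,_=cv2.findContours(z,cv2.RETR_EXTERNAL,cv2.CHAIN_APPROX_NONE); k=max(cs,key=cv2.contourArea); return cv2.boxPoints(cv2.minAreaRect(k)),k
for n,m,roi,z in(("park",park,(90,165,200,250),.015),("storage",gray,(222,165,315,250),.015),("stand",gray,(348,160,430,250),.02)):
    b,k=rects(m,roi); w=np.array([onz(c,u,v,z) for u,v in b]); e=w[1]-w[0],w[2]-w[1]
    print(n,np.round(b,1).tolist(),"ctr",np.round(w.mean(0),4),"sides",[round(np.linalg.norm(x),4) for x in e],"ang",[round(np.degrees(np.arctan2(x[1],x[0])),1) for x in e])
crop=lambda x0,y0,x1,y1,s:cv2.resize(f[y0:y1,x0:x1],None,fx=s,fy=s,interpolation=cv2.INTER_CUBIC)
a=crop(222,168,316,248,6); b=crop(350,165,430,245,4)
cv2.imwrite("pics/c1.png",a); print(a.shape)
E
```

```text
park [[93.80000305175781, 183.3000030517578], [184.60000610351562, 171.89999389648438], [192.0, 230.8000030517578], [101.0999984741211, 242.10000610351562]] ctr [0.518  0.3224] sides [np.float64(0.2336), np.float64(0.1514)] ang [np.float64(-81.8), np.float64(-171.0)]
storage [[225.6999969482422, 173.8000030517578], [308.20001220703125, 172.1999969482422], [309.6000061035156, 243.1999969482422], [227.0, 244.6999969482422]] ctr [0.5203 0.0056] sides [np.float64(0.2111), np.float64(0.1801)] ang [np.float64(-87.9), np.float64(-178.5)]
stand [[350.6000061035156, 224.0], [367.3999938964844, 167.5], [426.5, 185.0], [409.6000061035156, 241.60000610351562]] ctr [ 0.5353 -0.2992] sides [np.float64(0.1507), np.float64(0.155)] ang [np.float64(-16.6), np.float64(-105.8)]
(480, 564, 3)
```

View pics/c1.png

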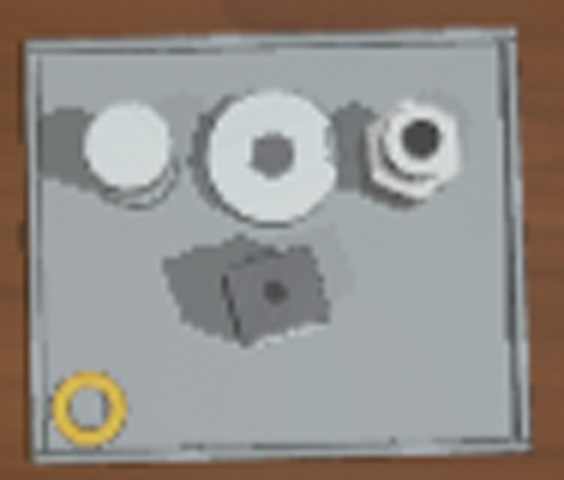

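Crop at 6x: specimen top disc centre (129,145), cell button (272,155), adapter hole (421,139), jaw top hole (274,291) with its top turned roughly 15-20°, and brass ring (88,408).

Run:
```python
from h import *
c=cam("top"); f=c["frame"]
for n,u,v,z in(("spec",129,145,.115),("cell",271,157,.037),("cellbtn",272,155,.045),("adap",421,139,.115),("jaw",274,291,.100),("ring",88,408,.015),("jc1",225,278,.1),("jc2",316,247,.1),("jc3",329,318,.1),("jc4",245,345,.1)):
    w=onz(c,222+(u+.5)/6-.5,168+(v+.5)/6-.5,z); print(n,np.round(w,4))
a=np.radians(1.8);R=np.array([[np.cos(a),-np.sin(a)],[np.sin(a),np.cos(a)]])
for p in((34,57),(34,-57),(-24,0),(34,0)): print(p,np.round(np.array([.5203,.0056])+R@np.array(p)/1e3,4))
# stand ring
g=cv2.cvtColor(f,cv2.COLOR_BGR2GRAY)[165:245,350:430]
m=cv2.inRange(g,0,115); 
cs,h=cv2.findContours(m,cv2.RETR_LIST,cv2.CHAIN_APPROX_NONE)
for k in cs:
    if len(k)>60:
        e=cv2.fitEllipse(k); 
        print("ell",np.round(e[0],1),np.round(e[1],1),np.round(onz(c,e[0][0]+350,e[0][1]+165,.026),4))
cv2.imwrite("pics/stand.png",cv2.resize(f[165:245,350:430],None,fx=5,fy=5)) 
st()
```

```text
spec [0.5517 0.0647]
cell [0.555  0.0088]
cellbtn [0.5551 0.0085]
adap [ 0.556  -0.0474]
jaw [0.4972 0.0078]
ring [0.4497 0.0836]
jc1 [0.5019 0.0269]
jc2 [ 0.5146 -0.0082]
jc3 [ 0.4871 -0.0137]
jc4 [0.4761 0.0187]
(34, 57) [0.5525 0.0636]
(34, -57) [ 0.5561 -0.0503]
(-24, 0) [0.4963 0.0048]
(34, 0) [0.5543 0.0067]
ell [38.6 40. ] [34.3 36.3] [ 0.5333 -0.2975]
ell [34.  38.9] [34.2 45.3] [ 0.5356 -0.286 ]
ell [39.2 39.7] [69.2 71.1] [ 0.5339 -0.299 ]
ell [39.5 39.5] [93.5 93.5] [ 0.5345 -0.2998]
t 0.25 ee [ 0.1694 -0.6272  0.2308] yaw x 15.12 tilt [-0.     0.001] w 1.003 F [-0.5  0.3  0.3] gf 0.0 q [ 1.57  0.5  -0.43  1.55  0.22  1.14 -0.21]
```

```bash
python3 -m crank '{"delta_rot":[[0,0,-6.8],[0,0,-6.8],[0,0,-6.8],[0,0,-6.8],[0,0,-6.8],[0,0,-6.8],[0,0,-6.8],[0,0,-6.8],[0,0,-6.8],[0,0,-6.8],[0,0,-6.8],[0,0,0]],"slide":[[0,0,-3],[0,0,-3],[0,0,-3],[0,0,-3],[0,0,-3],[0,0,-3],[0,0,-3],[0,0,-3],[0,0,-3],[0,0,-3],[0,0,-3],[0,0,0]],"fingers":[1,1,1,1,1,1,1,1,1,1,1,1]}' 60; python3 -c "from h import *;st()"
```

```text
clock: 1.25
ee_pos: [0.1695, -0.6277, 0.2647]
eef_rot: [[-0.002, 1.0, 0.0], [1.0, 0.002, -0.0], [-0.0, 0.0, -1.0]]
contact_force: [-0.2, -0.5, -0.0]
width: 1.0
gripper_force: 0.0
t 1.25 ee [ 0.1695 -0.6277  0.2647] yaw x 90.14 tilt [ 0. -0.] w 1.0 F [-0.2 -0.5 -0. ] gf 0.0 q [ 1.76  0.53 -0.71  1.51  0.36  1.24  1.  ]
```

```bash
python3 -m crank '{"delta_rot":[[0,0,0],[0,0,0],[0,0,0],[0,0,0],[0,0,0],[0,0,0],[0,0,0],[0,0,0],[0,0,0],[0,0,0],[0,0,0],[0,0,0],[0,0,0],[0,0,0],[0,0,0],[0,0,0],[0,0,0],[0,0,0],[0,0,0],[0,0,0]],"slide":[[33,19,-1],[33,19,-1],[33,19,-1],[33,19,-1],[33,19,-1],[33,19,-1],[33,19,-1],[33,19,-1],[33,19,-1],[33,19,-1],[33,19,-1],[33,19,-1],[33,19,-1],[33,19,-1],[33,19,-1],[33,19,-1],[33,19,-1],[33,19,-1],[33,19,-1],[0,0,0]],"fingers":[1,1,1,1,1,1,1,1,1,1,1,1,1,1,1,1,1,1,1,1]}'
python3 - <<'E'
from h import *
st(); c=cam("wrist"); cv2.imwrite("pics/w1.png",c["frame"]); 
for n,p in(("spec",(.552,.064,.115)),("cell",(.555,.008,.045)),("adap",(.556,-.048,.115)),("jaw",(.497,.007,.1))): print(n,proj(c,p).round(1))
E
```

```text
clock: 2.92
ee_pos: [0.5337, 0.009, 0.2843]
eef_rot: [[-0.007, 1.0, 0.004], [1.0, 0.007, 0.006], [0.006, 0.004, -1.0]]
contact_force: [0.1, 1.3, -0.3]
width: 0.997
gripper_force: 0.0
t 2.92 ee [0.5337 0.009  0.2843] yaw x 90.38 tilt [0.004 0.006] w 0.997 F [ 0.1  1.3 -0.3] gf 0.0 q [ 0.78  0.37 -1.04  1.77  0.34  1.19 -0.36]
spec [268.7 123.8]
cell [267.2 162.6]
adap [270.2 223.4]
jaw [218.6 173.1]
```

View pics/w1.png

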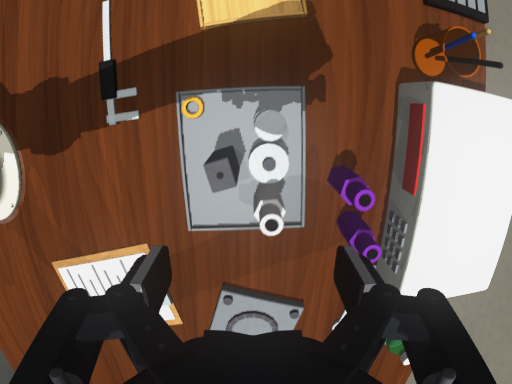

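The wrist view confirms the positions, as the projected points fall on the specimen (268,123), cell (268,163), adapter hole (270,223) and jaw (219,175). I'll measure the jaw's yaw now and work out the move to the specimen.

Run:
```python
from h import *
st(); c=cam("wrist"); f=c["frame"]
cv2.imwrite("pics/w1j.png",cv2.resize(f[135:205,190:250],None,fx=8,fy=8,interpolation=cv2.INTER_CUBIC))
```

```text
t 2.97 ee [0.5324 0.0052 0.2837] yaw x 90.25 tilt [0.001 0.003] w 1.0 F [-0.2  0.5  0.1] gf 0.0 q [ 0.78  0.37 -1.04  1.77  0.34  1.19 -0.35]
```

View pics/w1j.png

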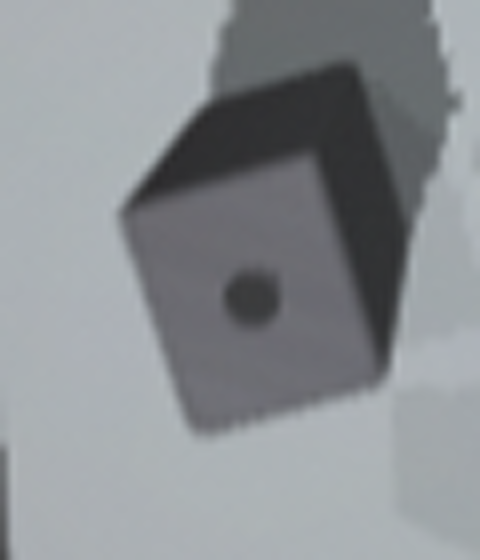

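Jaw top corners in the crop are (122,212), (315,152), (385,378) and (197,430).

Run:
```python
from h import *
c=cam("wrist"); f=c["frame"]
P=[onz(c,190+(u+.5)/8-.5,135+(v+.5)/8-.5,.1) for u,v in((122,212),(315,152),(385,378),(197,430))]
print(np.round(P,4), np.mean(P,0))
for i in range(4):
    d=P[(i+1)%4]-P[i]; print(round(np.linalg.norm(d),4),round(np.degrees(np.arctan2(d[1],d[0])),1))
for n,u,v,z in (("spec",268.5,123,.115),("adapt",271,224,.115),("cell",268,163,.045),("jaw",190+251.5/8-.5,135+298/8-.5,.1)): print(n,onz(c,u,v,z).round(4))
st()
```

```text
[[ 0.4791  0.0135]
 [ 0.5065  0.0218]
 [ 0.5159 -0.0108]
 [ 0.4887 -0.0185]] [0.4975374 0.0014901]
0.0287 16.9
0.0339 -74.0
0.0283 -164.1
0.0334 106.7
spec [0.5492 0.0569]
adapt [ 0.5538 -0.0564]
cell [ 0.5529 -0.0006]
jaw [0.4971 0.001 ]
t 3.07 ee [ 5.312e-01 -5.000e-04  2.829e-01] yaw x 89.88 tilt [-0.001 -0.   ] w 1.0 F [ 0.6 -0.8 -0.1] gf 0.0 q [ 0.79  0.37 -1.04  1.77  0.34  1.2  -0.35]
```

The offset in those last numbers is only the arm settling between frames. Accounting for that, the values agree with the top view. Jaw yaw is about 16.5°. Going for the specimen.

```bash
python3 -m crank '{"delta_rot":[[0,0,0],[0,0,0],[0,0,0],[0,0,0],[0,0,0],[0,0,0],[0,0,0],[0,0,0],[0,0,0],[0,0,0],[0,0,0],[0,0,0],[0,0,0]],"slide":[[22,7,0],[22,7,0],[21,7.5,0],[0,0,0],[0,0,30],[0,0,30],[0,0,30],[0,0,30],[0,0,30],[0,0,30],[0,0,30],[0,0,0],[0,0,0]],"fingers":[1,1,1,1,1,1,1,1,1,1,1,1,1]}' && python3 -c "from h import *;st()"
```

```text
clock: 4.15
ee_pos: [0.5516, 0.0615, 0.0723]
eef_rot: [[0.005, 1.0, -0.004], [1.0, -0.005, -0.001], [-0.001, -0.004, -1.0]]
contact_force: [-0.1, 0.8, 0.9]
width: 1.0
gripper_force: 0.0
t 4.15 ee [0.5516 0.0615 0.0723] yaw x 89.71 tilt [-0.004 -0.001] w 1.0 F [-0.1  0.8  0.9] gf 0.0 q [ 0.47  0.67 -0.82  1.89  0.64  0.87 -0.69]
```

```bash
python3 -m crank '{"delta_rot":[[0,0,0],[0,0,0],[0,0,0],[0,0,0],[0,0,0],[0,0,0],[0,0,0],[0,0,0],[0,0,0],[0,0,0]],"slide":[[1.5,0,0],[0,0,0],[0,0,0],[0,0,0],[0,0,0],[0,0,0],[0,0,0],[0,0,0],[0,0,0],[0,0,0]],"fingers":[1,0.35,0.3,0.2,0.1,0,0,0,0,0]}' 60 && python3 -c "from h import *;st()"
```

```text
clock: 4.98
ee_pos: [0.5535, 0.0655, 0.0744]
eef_rot: [[0.001, 1.0, 0.001], [1.0, -0.001, -0.001], [-0.001, 0.001, -1.0]]
contact_force: [-1.3, -0.3, 6.2]
width: 0.382
gripper_force: 59.0
t 4.98 ee [0.5535 0.0655 0.0744] yaw x 89.92 tilt [ 0.001 -0.001] w 0.382 F [-1.3 -0.3  6.2] gf 59.0 q [ 0.46  0.67 -0.83  1.89  0.64  0.87 -0.69]
```

```bash
python3 -m crank '{"delta_rot":[[0,0,0],[0,0,0],[0,0,0],[0,0,0],[0,0,0],[0,0,0],[0,0,0],[0,0,0],[0,0,0],[0,0,0],[0,0,0],[0,0,0],[0,0,0],[0,0,0],[0,0,0],[0,0,0],[0,0,0],[0,0,0]],"slide":[[0,0,-10],[0,0,-20],[0,0,-20],[10,-2,0],[20,-4,0],[28,-5,0],[28,-5,0],[28,-5,0],[28,-5,0],[28,-5,0],[28,-5,0],[28,-5,0],[28,-5,0],[28,-5,0],[20,-2,0],[10,-1,0],[0,0,0],[0,0,0]],"fingers":[0,0,0,0,0,0,0,0,0,0,0,0,0,0,0,0,0,0]}' && python3 -c "from h import *;st()"
```

```text
clock: 6.48
ee_pos: [0.4988, 0.377, 0.1224]
eef_rot: [[0.0, 1.0, -0.001], [1.0, -0.0, -0.002], [-0.002, -0.001, -1.0]]
contact_force: [0.9, -0.9, -4.4]
width: 0.384
gripper_force: 60.5
t 6.48 ee [0.4988 0.377  0.1224] yaw x 89.98 tilt [-0.001 -0.002] w 0.384 F [ 0.9 -0.9 -4.4] gf 60.5 q [-0.09  0.71 -0.85  1.69  0.61  1.03 -1.16]
```

```bash
python3 -m crank '{"delta_rot":[[0,0,0],[0,0,0],[0,0,0],[0,0,0],[0,0,0],[0,0,0],[0,0,0]],"slide":[[0,0,18],[0,0,15],[0,0,10],[0,0,4],[0,0,0],[0,0,0],[0,0,0]],"fingers":[0,0,0,0,0,0,0]}' && python3 -c "from h import *;st()"
```

```text
clock: 7.07
ee_pos: [0.4998, 0.3773, 0.0764]
eef_rot: [[0.002, 1.0, 0.0], [1.0, -0.002, 0.0], [0.0, 0.0, -1.0]]
contact_force: [0.1, -0.5, -4.5]
width: 0.378
gripper_force: 60.5
t 7.07 ee [0.4998 0.3773 0.0764] yaw x 89.89 tilt [0. 0.] w 0.378 F [ 0.1 -0.5 -4.5] gf 60.5 q [-0.12  0.76 -0.81  1.71  0.66  0.96 -1.19]
```

```bash
python3 -m crank '{"delta_rot":[[0,0,0],[0,0,0],[0,0,0],[0,0,0]],"slide":[[0,0,1],[0,0,1],[0,0,0],[0,0,0]],"fingers":[0,0,0,0]}' && python3 -c "from h import *;st()"
```

```text
clock: 7.4
ee_pos: [0.4997, 0.3776, 0.0745]
eef_rot: [[0.001, 1.0, 0.0], [1.0, -0.001, 0.0], [0.0, 0.0, -1.0]]
contact_force: [0.6, -0.2, -2.8]
width: 0.378
gripper_force: 60.5
t 7.4 ee [0.4997 0.3776 0.0745] yaw x 89.92 tilt [0. 0.] w 0.378 F [ 0.6 -0.2 -2.8] gf 60.5 q [-0.12  0.77 -0.81  1.72  0.66  0.96 -1.19]
```

```bash
python3 -m crank '{"delta_rot":[[0,0,0],[0,0,0],[0,0,0],[0,0,0],[0,0,0],[0,0,0],[0,0,0],[0,0,0],[0,0,0]],"slide":[[0,0,0.5],[0,0,0],[0,0,0],[0,0,0],[0,0,0],[0,0,-30],[0,0,-35],[0,0,-30],[0,0,0]],"fingers":[0.5,0.7,1,1,1,1,1,1,1]}'
python3 - <<'E'
from h import *
st(); c=cam("top"); f=c["frame"]; cv2.imwrite("pics/t2.png",cv2.resize(f[150:260,80:320],None,fx=3,fy=3))
print(proj(c,(.4997,.3776,.115)))
E
```

```text
clock: 8.15
ee_pos: [0.5018, 0.381, 0.1756]
eef_rot: [[0.001, 1.0, 0.008], [1.0, -0.001, 0.007], [0.007, 0.008, -1.0]]
contact_force: [0.0, 1.0, 0.1]
width: 1.004
gripper_force: 0.0
t 8.15 ee [0.5018 0.381  0.1756] yaw x 89.94 tilt [0.008 0.007] w 1.004 F [0.  1.  0.1] gf 0.0 q [-0.07  0.65 -0.89  1.65  0.56  1.1  -1.12]
[106.42120061 211.8311098 ]
```

View pics/t2.png

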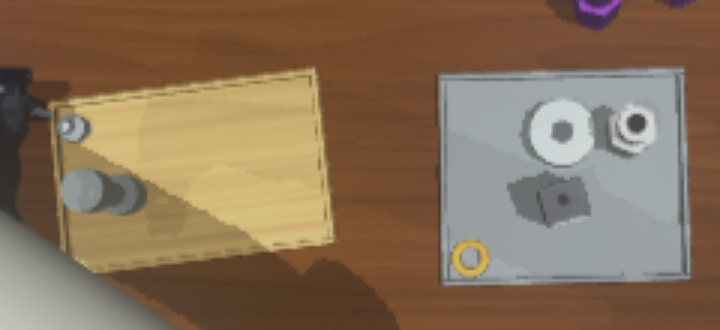

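The specimen stands upright in the park tray. Its top at about (83,190) and base at about (125,195) in the crop fit a vertical piece. Next the adapter.

```bash
python3 -m crank '{"delta_rot":[[0,0,0],[0,0,0],[0,0,0],[0,0,0],[0,0,0],[0,0,0],[0,0,0],[0,0,0],[0,0,0],[0,0,0],[0,0,0],[0,0,0],[0,0,0],[0,0,0],[0,0,0],[0,0,0],[0,0,0]],"slide":[[-15,4,0],[-33,4,0],[-33,4,0],[-33,4,0],[-33,4,0],[-33,4,0],[-33,4,0],[-33,4,0],[-33,4,0],[-33,4,0],[-33,4,0],[-33,4,0],[-33,4,0],[-15,4,0],[0,0,0],[0,0,0],[0,0,0]],"fingers":[1,1,1,1,1,1,1,1,1,1,1,1,1,1,1,1,1]}'
python3 - <<'E'
from h import *
st();
E
```

```text
clock: 9.62
ee_pos: [0.5543, -0.0473, 0.1684]
eef_rot: [[0.0, 1.0, -0.001], [1.0, -0.0, 0.001], [0.001, -0.001, -1.0]]
contact_force: [0.0, 0.5, -0.3]
width: 0.998
gripper_force: 0.0
t 9.62 ee [ 0.5543 -0.0473  0.1684] yaw x 89.98 tilt [-0.001  0.001] w 0.998 F [ 0.   0.5 -0.3] gf 0.0 q [ 0.74  0.54 -0.92  1.84  0.5   1.02 -0.38]
```

```bash
python3 -m crank '{"delta_rot":[[0,0,0],[0,0,0],[0,0,0],[0,0,0],[0,0,0],[0,0,0],[0,0,0],[0,0,0],[0,0,0],[0,0,0],[0,0,0],[0,0,0],[0,0,0],[0,0,0],[0,0,0]],"slide":[[-0.5,1.5,0],[0,0,33],[0,0,33],[0,0,22],[0,0,0],[0,0,0],[0,0,0],[0,0,0],[0,0,0],[0,0,0],[0,0,0],[0,0,0],[0,0,0],[0,0,0],[0,0,0]],"fingers":[1,1,1,1,1,1,1,0.35,0.3,0.2,0.1,0,0,0,0]}' && python3 -c "from h import *;st()"
```

```text
clock: 10.87
ee_pos: [0.557, -0.0493, 0.0816]
eef_rot: [[0.002, 1.0, 0.001], [1.0, -0.002, -0.001], [-0.001, 0.001, -1.0]]
contact_force: [0.3, -0.3, 5.6]
width: 0.314
gripper_force: 58.9
t 10.87 ee [ 0.557  -0.0493  0.0816] yaw x 89.9 tilt [ 0.001 -0.001] w 0.314 F [ 0.3 -0.3  5.6] gf 58.9 q [ 0.67  0.66 -0.82  1.89  0.62  0.88 -0.47]
```

```bash
python3 -m crank '{"delta_rot":[[0,0,0],[0,0,0],[0,0,0],[0,0,0],[0,0,0],[0,0,0],[0,0,0],[0,0,0],[0,0,0],[0,0,0],[0,0,0],[0,0,0],[0,0,0],[0,0,0],[0,0,0],[0,0,0],[0,0,0],[0,0,0]],"slide":[[0,0,-15],[0,0,-30],[0,0,-35],[14,-3.5,0],[30,-3.5,0],[30,-3.5,0],[30,-3.5,0],[30,-3.5,0],[30,-3.5,0],[30,-3.5,0],[30,-3.5,0],[30,-3.5,0],[30,-3.5,0],[30,-3.5,0],[30,-3.5,0],[22,-3.5,0],[0,0,0],[0,0,0]],"fingers":[0,0,0,0,0,0,0,0,0,0,0,0,0,0,0,0,0,0]}' && python3 -m crank '{"delta_rot":[[0,0,0],[0,0,0],[0,0,0],[0,0,0],[0,0,0],[0,0,0],[0,0,0]],"slide":[[0,0,25],[0,0,30],[0,0,16],[0,0,5],[0,0,0],[0,0,0],[0,0,0]],"fingers":[0,0,0,0,0,0,0]}' && python3 -c "from h import *;st()"
```

```text
clock: 12.37
ee_pos: [0.5095, 0.3191, 0.1607]
eef_rot: [[-0.003, 1.0, -0.001], [1.0, 0.003, 0.0], [0.0, -0.001, -1.0]]
contact_force: [0.6, -0.7, -2.8]
width: 0.311
gripper_force: 59.7
clock: 12.95
ee_pos: [0.5122, 0.3173, 0.0859]
eef_rot: [[0.002, 1.0, 0.001], [1.0, -0.002, 0.001], [0.001, 0.001, -1.0]]
contact_force: [0.1, -0.0, -2.2]
width: 0.31
gripper_force: 59.8
t 12.95 ee [0.5122 0.3173 0.0859] yaw x 89.89 tilt [0.001 0.001] w 0.31 F [ 0.1 -0.  -2.2] gf 59.8 q [-0.    0.72 -0.83  1.77  0.64  0.94 -1.1 ]
```

```bash
python3 -m crank '{"delta_rot":[[0,0,0],[0,0,0],[0,0,0],[0,0,0],[0,0,0],[0,0,0],[0,0,0],[0,0,0],[0,0,0],[0,0,0],[0,0,0],[0,0,0],[0,0,0]],"slide":[[0,0,2],[0,0,1.5],[0,0,0.5],[0,0,0],[0,0,0],[0,0,0],[0,0,0],[0,0,0],[0,0,0],[0,0,-30],[0,0,-35],[0,0,-20],[0,0,0]],"fingers":[0,0,0,0,0,0.5,0.7,1,1,1,1,1,1]}' && python3 -c "from h import *;st()"
```

```text
clock: 14.03
ee_pos: [0.5135, 0.3196, 0.1707]
eef_rot: [[0.001, 1.0, 0.007], [1.0, -0.001, 0.004], [0.004, 0.007, -1.0]]
contact_force: [-0.1, 1.1, 0.3]
width: 1.004
gripper_force: 0.0
t 14.03 ee [0.5135 0.3196 0.1707] yaw x 89.94 tilt [0.007 0.004] w 1.004 F [-0.1  1.1  0.3] gf 0.0 q [ 0.05  0.62 -0.91  1.72  0.55  1.07 -1.04]
```

```bash
python3 -m crank '{"delta_rot":[[0,0,0],[0,0,0],[0,0,0],[0,0,0],[0,0,0],[0,0,0],[0,0,0],[0,0,0],[0,0,0],[0,0,0],[0,0,0],[0,0,-5.5],[0,0,-5.5],[0,0,-5.5],[0,0,0],[0,0,0]],"slide":[[-20,-1.3,0],[-29,-1.3,0],[-29,-1.3,0],[-29,-1.3,0],[-29,-1.3,0],[-29,-1.3,0],[-29,-1.3,0],[-29,-1.3,0],[-29,-1.3,0],[-29,-1.3,0],[-29,-1.3,0],[0,0,0],[0,0,0],[0,0,0],[0,0,0],[0,0,0]],"fingers":[1,1,1,1,1,1,1,1,1,1,1,1,1,1,1,1]}'
python3 - <<'E'
from h import *
s=st(); R=np.array(s["eef_rot"]); print("to jaw, tool mm",(R.T@(np.array([.497,.0072,.064])-s["ee_pos"])*1e3).round(1))
c=cam("wrist"); f=c["frame"].copy(); p=proj(c,(.497,.0072,.1)); print(p)
cv2.circle(f,tuple(int(v) for v in p),2,(0,0,255),-1); cv2.imwrite("pics/w3.png",f)
E
```

```text
clock: 15.37
ee_pos: [0.4963, 0.007, 0.1654]
eef_rot: [[-0.28, 0.96, -0.001], [0.96, 0.28, 0.001], [0.001, -0.0, -1.0]]
contact_force: [0.4, 0.7, 0.5]
width: 0.999
gripper_force: 0.0
t 15.37 ee [0.4963 0.007  0.1654] yaw x 106.25 tilt [-0.001  0.001] w 0.999 F [0.4 0.7 0.5] gf 0.0 q [ 0.77  0.48 -1.04  1.98  0.5   0.97 -0.23]
to jaw, tool mm [-1.000e-01  8.000e-01  1.014e+02]
[252.05549457 207.54273023]
```

View pics/w3.png

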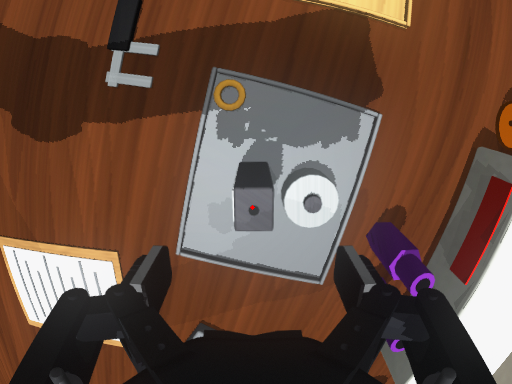

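The jaw is square to the tool: its edges are vertical in the image and its top centre at (253,209) coincides with the predicted point. Descending and gripping.

```bash
python3 -m crank '{"delta_rot":[[0,0,0],[0,0,0],[0,0,0],[0,0,0],[0,0,0],[0,0,0],[0,0,0],[0,0,0],[0,0,0],[0,0,0],[0,0,0],[0,0,0],[0,0,0],[0,0,0],[0,0,0]],"slide":[[0,0.5,30],[0,0,35],[0,0,25],[0,0,11],[0,0,0],[0,0,0],[0,0,0],[0,0,0],[0,0,0],[0,0,0],[0,0,0],[0,0,0],[0,0,0],[0,0,0],[0,0,0]],"fingers":[1,1,1,1,1,1,1,0.4,0.35,0.25,0.1,0,0,0,0]}' 80 && python3 -c "from h import *;st()"
```

```text
clock: 16.67
ee_pos: [0.4975, 0.007, 0.0654]
eef_rot: [[-0.282, 0.959, 0.001], [0.959, 0.282, -0.001], [-0.001, 0.001, -1.0]]
contact_force: [-1.6, -0.5, 6.9]
width: 0.342
gripper_force: 80.2
t 16.67 ee [0.4975 0.007  0.0654] yaw x 106.4 tilt [ 0.001 -0.001] w 0.342 F [-1.6 -0.5  6.9] gf 80.2 q [ 0.64  0.62 -0.89  2.04  0.68  0.8  -0.37]
```

```bash
python3 -m crank '{"delta_rot":[[0,0,0],[0,0,0],[0,0,0],[0,0,0],[0,0,0],[0,0,0],[0,0,0],[0,0,0],[0,0,0],[0,0,0],[0,0,0],[0,0,0],[0,0,0],[0,0,0],[0,0,0],[0,0,0],[0,0,0],[0,0,0],[0,0,0],[0,0,0]],"slide":[[0,0,-10],[0,0,-20],[0,0,-20],[13,5.1,0],[26,10.2,0],[26,10.2,0],[26,10.2,0],[26,10.2,0],[26,10.2,0],[26,10.2,0],[26,10.2,0],[26,10.2,0],[13,5.1,0],[0,0,0],[0,0,0],[0,0,20],[0,0,17],[0,0,8],[0,0,0],[0,0,0]],"fingers":[0,0,0,0,0,0,0,0,0,0,0,0,0,0,0,0,0,0,0,0]}' && python3 -m crank '{"delta_rot":[[0,0,0],[0,0,0]],"slide":[[0,0,2],[0,0,0]],"fingers":[0,0]}'; python3 -c "from h import *;st()"
```

```text
clock: 18.33
ee_pos: [0.5188, 0.2564, 0.0695]
eef_rot: [[-0.282, 0.96, -0.001], [0.96, 0.282, -0.001], [-0.0, -0.002, -1.0]]
contact_force: [0.4, -0.0, -5.6]
width: 0.343
gripper_force: 79.9
clock: 18.5
ee_pos: [0.5197, 0.2576, 0.0686]
eef_rot: [[-0.282, 0.959, 0.001], [0.959, 0.282, 0.001], [0.0, 0.001, -1.0]]
contact_force: [-0.5, -0.6, -5.7]
width: 0.342
gripper_force: 80.0
t 18.5 ee [0.5197 0.2576 0.0686] yaw x 106.39 tilt [0.001 0.001] w 0.342 F [-0.5 -0.6 -5.7] gf 80.0 q [ 0.13  0.73 -0.86  1.84  0.69  0.91 -0.77]
```

```bash
python3 -m crank '{"delta_rot":[[0,0,0],[0,0,0],[0,0,0],[0,0,0],[0,0,0],[0,0,0],[0,0,0],[0,0,0],[0,0,0],[0,0,0],[0,0,0],[0,0,0],[0,0,0],[0,0,0],[0,0,0]],"slide":[[0,0,1.5],[0,0,1],[0,0,0.5],[0,0,0],[0,0,0],[0,0,0],[0,0,0],[0,0,0],[0,0,0],[0,0,-30],[0,0,-35],[0,0,-35],[0,0,0],[0,0,0],[0,0,0]],"fingers":[0,0,0,0,0,0.5,0.7,1,1,1,1,1,1,1,1]}'
python3 - <<'E'
from h import *
s=st(); R=np.array(s["eef_rot"]); print("to above cell, tool mm",(R.T@(np.array([.555,.0082,.12])-s["ee_pos"])*1e3).round(1))
E
```

```text
clock: 19.75
ee_pos: [0.5191, 0.2571, 0.1646]
eef_rot: [[-0.282, 0.959, 0.0], [0.959, 0.282, -0.001], [-0.001, 0.0, -1.0]]
contact_force: [0.4, -0.6, -0.0]
width: 1.0
gripper_force: 0.0
t 19.75 ee [0.5191 0.2571 0.1646] yaw x 106.4 tilt [ 0.    -0.001] w 1.0 F [ 0.4 -0.6 -0. ] gf 0.0 q [ 0.2   0.61 -0.96  1.78  0.57  1.06 -0.68]
to above cell, tool mm [-248.9  -35.8   44.7]
```

```bash
python3 -m crank '{"delta_rot":[[0,0,0],[0,0,0],[0,0,0],[0,0,0],[0,0,0],[0,0,0],[0,0,0],[0,0,0],[0,0,7],[0,0,7],[0,0,7],[0,0,7],[0,0,7],[0,0,7],[0,0,7],[0,0,7],[0,0,0],[0,0,0]],"slide":[[-31,-4.5,0],[-31,-4.5,0],[-31,-4.5,0],[-31,-4.5,0],[-31,-4.5,0],[-31,-4.5,0],[-31,-4.5,0],[-31,-4.5,0],[0,0,0],[0,0,0],[0,0,0],[0,0,0],[0,0,0],[0,0,0],[0,0,0],[0,0,0],[0,0,0],[0,0,0]],"fingers":[1,1,1,1,1,1,1,1,1,1,1,1,1,1,1,1,1,1]}'
python3 - <<'E'
from h import *
s=st(); R=np.array(s["eef_rot"]); print("to cell, tool mm",(R.T@(np.array([.555,.0083,.0105])-s["ee_pos"])*1e3).round(1))
t=cam("top"); w=cam("wrist"); g=w["frame"].copy(); p=proj(w,(.555,.0083,.045)); cv2.circle(g,tuple(int(v) for v in p),2,(0,0,255),-1)
cv2.imwrite("pics/m4.png",np.vstack([cv2.resize(g[120:300,110:400],(600,372)),cv2.resize(t["frame"][165:250,80:240],(420,223))[:, :].copy() if 0 else np.pad(cv2.resize(t["frame"][165:250,80:240],(420,223)),((0,0),(0,180),(0,0)))]))
E
```

```text
clock: 21.25
ee_pos: [0.5537, 0.0094, 0.1636]
eef_rot: [[0.634, 0.773, -0.002], [0.773, -0.634, -0.0], [-0.002, -0.001, -1.0]]
contact_force: [-0.2, 0.1, -0.3]
width: 1.005
gripper_force: 0.0
t 21.25 ee [0.5537 0.0094 0.1636] yaw x 50.63 tilt [-0.002 -0.   ] w 1.005 F [-0.2  0.1 -0.3] gf 0.0 q [ 0.53  0.48 -0.75  1.85  0.4   0.97 -1.09]
to cell, tool mm [  0.2   1.9 153.1]
```

View pics/m4.png

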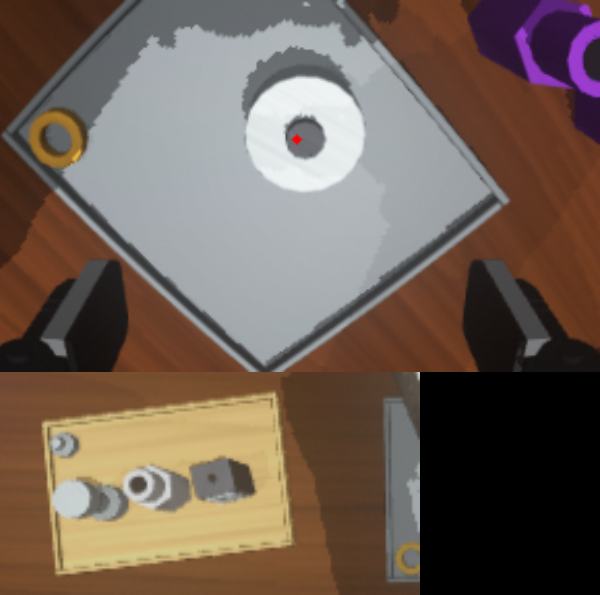

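All three tall pieces stand on the wooden tray. The cell's button sits about 4 px right of the prediction, which is about 2-3 mm along tool +y, so I'll add that and descend.

```bash
python3 -m crank '{"delta_rot":[[0,0,0],[0,0,0],[0,0,0],[0,0,0],[0,0,0],[0,0,0],[0,0,0],[0,0,0],[0,0,0]],"slide":[[0,3,0],[0,0,35],[0,0,35],[0,0,35],[0,0,30],[0,0,15],[0,0,2.5],[0,0,0],[0,0,0]],"fingers":[1,1,1,1,1,1,1,1,1]}' && python3 -m crank '{"delta_rot":[[0,0,0],[0,0,0],[0,0,0],[0,0,0],[0,0,0],[0,0,0],[0,0,0],[0,0,0],[0,0,0]],"slide":[[0,0,0],[0,0,0],[0,0,0],[0,0,0],[0,0,0],[0,0,0],[0,0,0],[0,0,0],[0,0,0]],"fingers":[0.8,0.7,0.65,0.6,0.5,0.4,0.2,0,0]}' 80; python3 -c "from h import *;st()"
```

```text
clock: 22.1
ee_pos: [0.5583, 0.0079, 0.0137]
eef_rot: [[0.637, 0.771, 0.002], [0.771, -0.637, 0.0], [0.002, 0.001, -1.0]]
contact_force: [-0.6, 0.1, -0.1]
width: 0.998
gripper_force: 0.0
clock: 22.85
ee_pos: [0.558, 0.0076, 0.0145]
eef_rot: [[0.637, 0.771, 0.002], [0.771, -0.637, -0.001], [0.001, 0.003, -1.0]]
contact_force: [-2.4, -1.2, 11.4]
width: 0.626
gripper_force: 82.0
t 22.85 ee [0.558  0.0076 0.0145] yaw x 50.42 tilt [ 0.002 -0.001] w 0.626 F [-2.4 -1.2 11.4] gf 82.0 q [ 0.41  0.7  -0.6   1.91  0.59  0.71 -1.24]
```

```bash
python3 -m crank '{"delta_rot":[[0,0,0],[0,0,0],[0,0,0],[0,0,0],[0,0,0],[0,0,0],[0,0,0],[0,0,0],[0,0,0],[0,0,0],[0,0,0],[0,0,0],[0,0,0],[0,0,0],[0,0,0],[0,0,0],[0,0,0],[0,0,0]],"slide":[[0,0,-10],[0,0,-25],[0,0,-30],[-12.5,8.8,0],[-25.1,17.6,0],[-25.1,17.6,0],[-25.1,17.6,0],[-25.1,17.6,0],[-25.1,17.6,0],[-25.1,17.6,0],[-25.1,17.6,0],[-25.1,17.6,0],[-25.1,17.6,0],[-12.5,8.8,0],[0,0,0],[0,0,0],[0,0,0],[0,0,0]],"fingers":[0,0,0,0,0,0,0,0,0,0,0,0,0,0,0,0,0,0]}'
python3 - <<'E'
from h import *
s=st(); R=np.array(s["eef_rot"]); print("to seat, tool mm",(R.T@(np.array([.534,-.2985,.0295])-s["ee_pos"])*1e3).round(1))
w=cam("wrist"); g=w["frame"].copy(); p=proj(w,(.534,-.2985,.026)); cv2.circle(g,tuple(int(v) for v in p),2,(0,0,255),-1)
cv2.imwrite("pics/w5.png",g)
E
```

```text
clock: 24.35
ee_pos: [0.533, -0.296, 0.0775]
eef_rot: [[0.635, 0.772, 0.0], [0.772, -0.635, 0.001], [0.001, -0.001, -1.0]]
contact_force: [0.3, -0.3, -4.2]
width: 0.63
gripper_force: 85.6
t 24.35 ee [ 0.533  -0.296   0.0775] yaw x 50.55 tilt [0.    0.001] w 0.63 F [ 0.3 -0.3 -4.2] gf 85.6 q [ 0.94  0.68 -0.65  1.76  0.51  0.88 -0.63]
to seat, tool mm [-1.3  2.4 48. ]
```

View pics/w5.png

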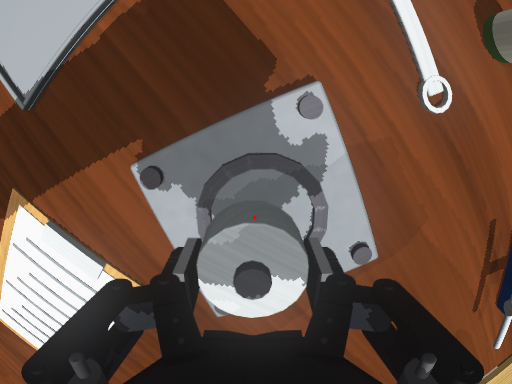

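The cell is held level. The ring centre appears near (262,212), while my predicted seat point is at (254,218). I'll cross-check with the bolt heads, at (310,106), (152,177) and (361,253) here, against those in the first top picture.

Run:
```python
from h import *
s=st(); w=cam("wrist"); t=cam("top")
def blob(c,f,u,v,r,z):  # dark disc centroid near guess
    g=cv2.cvtColor(f,cv2.COLOR_BGR2GRAY).astype(float); 
    yy,xx=np.mgrid[:g.shape[0],:g.shape[1]]; m=(np.hypot(xx-u,yy-v)<r); th=(np.percentile(g[m],15)+np.percentile(g[m],85))/2
    k=m&(g<th); return np.array([xx[k].mean(),yy[k].mean()])
P=[onz(w,u,v,.027) for u,v in((310,106),(152,177),(361,253))]
print("wrist bolts",np.round(P,4).tolist(),"mid",np.round((P[1]+P[2])/2,4), [round(np.linalg.norm(P[i]-P[j]),4) for i,j in((0,1),(0,2),(1,2))])
f=cv2.imread("pics/top0.png"); B=[]
for u,v in((582,273),(655,294),(564,344),(635,366)):
    b=blob(t,f,u/1.5625,v/1.5625,6,.027); B.append(onz(t,*b,.027))
print("top bolts",np.round(B,4).tolist(),"ctr",np.mean(B,0).round(4))
R=np.array(s["eef_rot"])
# ring outer edge picks in wrist picture
Q=np.array([onz(w,u,v,.026) for u,v in((197,215),(213,176),(262,153),(312,174),(328,205))])
A=np.c_[2*Q,np.ones(len(Q))]; x=np.linalg.lstsq(A,(Q**2).sum(1),rcond=None)[0]; print("ring fit",x[:2].round(4),"r",np.sqrt(x[2]+x[0]**2+x[1]**2).round(4))
st()
```

```text
t 24.4 ee [ 0.533  -0.296   0.0775] yaw x 50.56 tilt [0.    0.001] w 0.626 F [-0.5  1.  -4. ] gf 85.6 q [ 0.94  0.68 -0.65  1.76  0.51  0.88 -0.63]
wrist bolts [[0.6108, -0.2614], [0.498, -0.23], [0.5786, -0.3746]] mid [ 0.5383 -0.3023] [np.float64(0.1171), np.float64(0.1177), np.float64(0.1656)]
top bolts [[0.6108, -0.2569], [0.5774, -0.3756], [0.4931, -0.2253], [0.4599, -0.3417]] ctr [ 0.5353 -0.2999]
ring fit [ 0.5378 -0.3037] r 0.047
t 24.5 ee [ 0.5331 -0.2965  0.0775] yaw x 50.54 tilt [0. 0.] w 0.628 F [ 0.1 -0.2 -3.6] gf 85.6 q [ 0.94  0.68 -0.65  1.76  0.51  0.88 -0.63]
```

Run:
```python
from h import *
s=st(); w=cam("wrist"); R=np.array(s["eef_rot"]); e=np.array(s["ee_pos"])
b=onz(w,252.5,280,e[2]-.0145+.045); print("button by wrist",b.round(4))
T=lambda p:(R[:2,:2].T@(np.array(p)-e[:2])*1e3).round(1)
print("button rel tcp",T(b),"ring wrist",T((.538,-.303)),"seat top",T((.5345,-.2995)),"mid",T((.536,-.301)))
```

```text
t 24.5 ee [ 0.5331 -0.2965  0.0775] yaw x 50.54 tilt [0. 0.] w 0.628 F [ 0.1 -0.2 -3.6] gf 85.6 q [ 0.94  0.68 -0.65  1.76  0.51  0.88 -0.63]
button by wrist [ 0.5351 -0.2955]
button rel tcp [2.  0.9] ring wrist [-1.9  7.9] seat top [-1.4  3. ] mid [-1.6  5.1]
```

```bash
python3 -m crank '{"delta_rot":[[0,0,0],[0,0,0],[0,0,0],[0,0,0],[0,0,0],[0,0,0]],"slide":[[-2.5,5,0],[0,0,20],[0,0,13],[0,0,5],[0,0,0],[0,0,0]],"fingers":[0,0,0,0,0,0]}'
python3 - <<'E'
from h import *
s=st(); w=cam("wrist"); cv2.imwrite("pics/w6.png",w["frame"][100:350,130:400].repeat(2,0).repeat(2,1))
E
```

```text
clock: 25.05
ee_pos: [0.5347, -0.3026, 0.0389]
eef_rot: [[0.637, 0.771, -0.001], [0.771, -0.637, 0.001], [0.0, -0.001, -1.0]]
contact_force: [0.7, -0.2, -3.4]
width: 0.63
gripper_force: 85.6
t 25.05 ee [ 0.5347 -0.3026  0.0389] yaw x 50.44 tilt [-0.001  0.001] w 0.63 F [ 0.7 -0.2 -3.4] gf 85.6 q [ 0.92  0.73 -0.61  1.76  0.55  0.83 -0.65]
```

View pics/w6.png

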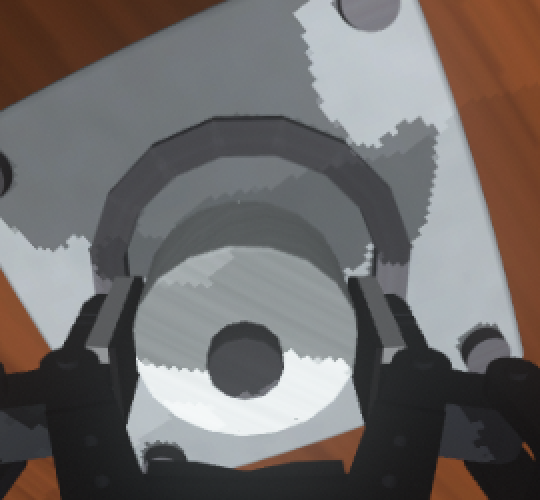

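The cell is nearly centred. The ring's outer edges at crop x 91 and 410 put its centre at 250, against 245 for the cell, and the ring's far edge is at crop row 116. I'll check the fore-aft offset numerically.

Run:
```python
from h import *
s=st(); w=cam("wrist"); R=np.array(s["eef_rot"]); e=np.array(s["ee_pos"])
T=lambda p:(R[:2,:2].T@(np.array(p)-e[:2])*1e3).round(1)
X=lambda u,v:(130+u/2-.25,100+v/2-.25)
print("button",T(onz(w,*X(245,360),e[2]-.0145+.045)),"cell top far/near edge",T(onz(w,*X(245,247),e[2]-.0145+.037)),T(onz(w,*X(245,435),e[2]-.0145+.037)))
for u,v in((250,116),(250,156)): print("ring far",T(onz(w,*X(u,v),.026)))
print("LR",T(onz(w,*X(91,258),.026)),T(onz(w,*X(410,250),.026)))
print("top seat",T((.5345,-.2995)))
```

```text
t 25.1 ee [ 0.5353 -0.3028  0.0395] yaw x 50.44 tilt [0. 0.] w 0.628 F [ 0.5 -0.3 -3.8] gf 85.6 q [ 0.92  0.73 -0.61  1.76  0.55  0.83 -0.65]
button [2.2 0.8] cell top far/near edge [26.6  0.8] [-27.8   0.8]
ring far [48.6  2.1]
ring far [37.6  2.1]
LR [  6.8 -44.5] [ 9.3 49.2]
top seat [ 2.  -2.7]
```

Offsets are within about 2 mm, well inside the 9 mm play. Lowering and releasing.

```bash
python3 -m crank '{"delta_rot":[[0,0,0],[0,0,0],[0,0,0],[0,0,0],[0,0,0],[0,0,0]],"slide":[[0,0,4],[0,0,3],[0,0,2],[0,0,0],[0,0,0],[0,0,0]],"fingers":[0,0,0,0,0,0]}'; python3 -c "from h import *;st()"
```

```text
clock: 25.65
ee_pos: [0.535, -0.303, 0.0304]
eef_rot: [[0.637, 0.771, 0.0], [0.771, -0.637, -0.0], [0.0, 0.0, -1.0]]
contact_force: [0.0, 0.9, -4.1]
width: 0.63
gripper_force: 85.6
t 25.65 ee [ 0.535  -0.303   0.0304] yaw x 50.42 tilt [ 0. -0.] w 0.63 F [ 0.   0.9 -4.1] gf 85.6 q [ 0.91  0.75 -0.6   1.76  0.56  0.81 -0.65]
```

```bash
python3 -m crank '{"delta_rot":[[0,0,0],[0,0,0],[0,0,0],[0,0,0]],"slide":[[0,0,1],[0,0,1],[0,0,0],[0,0,0]],"fingers":[0,0,0,0]}'; python3 -c "from h import *;st()"
```

```text
clock: 25.98
ee_pos: [0.5352, -0.3032, 0.0296]
eef_rot: [[0.637, 0.771, 0.0], [0.771, -0.637, -0.001], [-0.001, 0.001, -1.0]]
contact_force: [-3.2, 1.7, 5.3]
width: 0.627
gripper_force: 86.7
t 25.98 ee [ 0.5352 -0.3032  0.0296] yaw x 50.42 tilt [ 0.    -0.001] w 0.627 F [-3.2  1.7  5.3] gf 86.7 q [ 0.91  0.75 -0.6   1.76  0.56  0.81 -0.66]
```

Contact came at the expected height, so I'll release and retreat.

```bash
python3 -m crank '{"delta_rot":[[0,0,0],[0,0,0],[0,0,0],[0,0,0],[0,0,0],[0,0,0],[0,0,0],[0,0,0],[0,0,0],[0,0,0],[0,0,0],[0,0,0],[0,0,0]],"slide":[[0,0,0],[0,0,0],[0,0,0],[0,0,0],[0,0,0],[0,0,-10],[0,0,-30],[0,0,-35],[0,0,-35],[0,0,-30],[0,0,0],[0,0,0],[0,0,0]],"fingers":[0.7,0.8,0.9,1,1,1,1,1,1,1,1,1,1]}'
python3 - <<'E'
from h import *
s=st(); w=cam("wrist"); cv2.imwrite("pics/w7.png",w["frame"][80:350,110:400].repeat(2,0).repeat(2,1))
E
```

```text
clock: 27.07
ee_pos: [0.5346, -0.3032, 0.1685]
eef_rot: [[0.637, 0.771, -0.0], [0.771, -0.637, -0.001], [-0.0, 0.0, -1.0]]
contact_force: [-0.0, -0.2, 1.2]
width: 0.998
gripper_force: 0.0
t 27.07 ee [ 0.5346 -0.3032  0.1685] yaw x 50.41 tilt [-0.    -0.001] w 0.998 F [-0.  -0.2  1.2] gf 0.0 q [ 0.99  0.57 -0.71  1.69  0.42  1.04 -0.55]
```

View pics/w7.png

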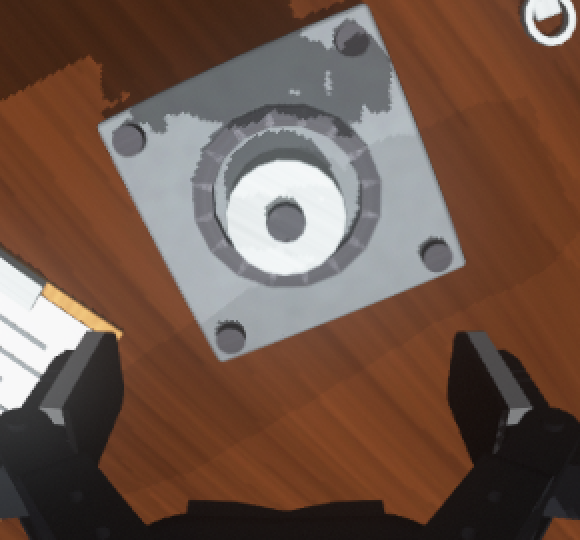

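The cell sits flat and centred in the ring (cell 286, ring 287 in the crop). Next, bring back the jaw, starting by turning the tool back to its yaw.

```bash
python3 -m crank '{"delta_rot":[[0,0,-7],[0,0,-7],[0,0,-7],[0,0,-7],[0,0,-7],[0,0,-7],[0,0,-7],[0,0,-7],[0,0,0]],"slide":[[0,0,0],[0,0,0],[0,0,0],[0,0,0],[0,0,0],[0,0,0],[0,0,0],[0,0,0],[0,0,0]],"fingers":[1,1,1,1,1,1,1,1,1]}' && python3 -m crank '{"delta_rot":[[0,0,0],[0,0,0],[0,0,0],[0,0,0],[0,0,0],[0,0,0],[0,0,0],[0,0,0],[0,0,0],[0,0,0],[0,0,0],[0,0,0],[0,0,0],[0,0,0],[0,0,0],[0,0,0],[0,0,0],[0,0,0],[0,0,0],[0,0,0]],"slide":[[30.1,8,0],[30.1,8,0],[30.1,8,0],[30.1,8,0],[30.1,8,0],[30.1,8,0],[30.1,8,0],[30.1,8,0],[30.1,8,0],[30.1,8,0],[30.1,8,0],[30.1,8,0],[30.1,8,0],[30.1,8,0],[30.1,8,0],[30.1,8,0],[30.1,8,0],[30.1,8,0],[0,0,0],[0,0,0]],"fingers":[1,1,1,1,1,1,1,1,1,1,1,1,1,1,1,1,1,1,1,1]}'
python3 - <<'E'
from h import *
s=st(); R=np.array(s["eef_rot"]); print("to jaw, tool mm",(R.T@(np.array([.5193,.2573,.065])-s["ee_pos"])*1e3).round(1))
E
```

```text
clock: 27.87
ee_pos: [0.5338, -0.3026, 0.1664]
eef_rot: [[-0.287, 0.958, -0.002], [0.958, 0.287, 0.003], [0.003, -0.002, -1.0]]
contact_force: [-0.3, 0.2, 0.1]
width: 1.006
gripper_force: 0.0
clock: 29.53
ee_pos: [0.5183, 0.26, 0.1676]
eef_rot: [[-0.284, 0.959, -0.002], [0.959, 0.284, 0.001], [0.001, -0.001, -1.0]]
contact_force: [-0.3, 0.0, -0.0]
width: 1.0
gripper_force: 0.0
t 29.53 ee [0.5183 0.26   0.1676] yaw x 106.51 tilt [-0.002  0.001] w 1.0 F [-0.3  0.  -0. ] gf 0.0 q [ 0.2   0.61 -0.96  1.78  0.56  1.06 -0.68]
to jaw, tool mm [ -3.    0.4 102.6]
```

```bash
python3 -m crank '{"delta_rot":[[0,0,0],[0,0,0],[0,0,0],[0,0,0],[0,0,0],[0,0,0],[0,0,0],[0,0,0],[0,0,0],[0,0,0],[0,0,0],[0,0,0],[0,0,0],[0,0,0],[0,0,0],[0,0,0]],"slide":[[-2,0,0],[0,0,30],[0,0,35],[0,0,25],[0,0,12],[0,0,0],[0,0,0],[0,0,0],[0,0,0],[0,0,0],[0,0,0],[0,0,0],[0,0,0],[0,0,0],[0,0,0],[0,0,0]],"fingers":[1,1,1,1,1,1,1,1,0.4,0.35,0.25,0.1,0,0,0,0]}' 80
python3 - <<'E'
from h import *
s=st(); R=np.array(s["eef_rot"]); print("home, tool mm",(R.T@(np.array([.497,.0072,.065])-s["ee_pos"])*1e3).round(1))
E
```

```text
clock: 30.87
ee_pos: [0.5207, 0.2555, 0.067]
eef_rot: [[-0.283, 0.959, 0.001], [0.959, 0.283, -0.0], [-0.001, 0.001, -1.0]]
contact_force: [-2.2, -2.0, 6.3]
width: 0.338
gripper_force: 79.4
t 30.87 ee [0.5207 0.2555 0.067 ] yaw x 106.42 tilt [ 0.001 -0.   ] w 0.338 F [-2.2 -2.   6.3] gf 79.4 q [ 0.13  0.73 -0.85  1.84  0.69  0.9  -0.77]
home, tool mm [-231.5  -92.9    2.1]
```

```bash
python3 -m crank '{"delta_rot":[[0,0,0],[0,0,0],[0,0,0],[0,0,0],[0,0,0],[0,0,0],[0,0,0],[0,0,0],[0,0,0],[0,0,0],[0,0,0],[0,0,0],[0,0,0],[0,0,0],[0,0,0],[0,0,0],[0,0,0],[0,0,0],[0,0,0],[0,0,0]],"slide":[[0,0,-10],[0,0,-20],[0,0,-20],[-13,-5.2,0],[-25.9,-10.3,0],[-25.9,-10.3,0],[-25.9,-10.3,0],[-25.9,-10.3,0],[-25.9,-10.3,0],[-25.9,-10.3,0],[-25.9,-10.3,0],[-25.9,-10.3,0],[-13,-5.2,0],[0,0,0],[0,0,0],[0,0,20],[0,0,17],[0,0,8],[0,0,0],[0,0,0]],"fingers":[0,0,0,0,0,0,0,0,0,0,0,0,0,0,0,0,0,0,0,0]}' && python3 -m crank '{"delta_rot":[[0,0,0],[0,0,0]],"slide":[[0,0,2],[0,0,0]],"fingers":[0,0]}'; python3 -c "from h import *;st()"
```

```text
clock: 32.53
ee_pos: [0.4971, 0.0068, 0.0713]
eef_rot: [[-0.284, 0.959, -0.001], [0.959, 0.284, 0.001], [0.001, -0.001, -1.0]]
contact_force: [0.2, 0.3, -4.9]
width: 0.34
gripper_force: 79.9
clock: 32.7
ee_pos: [0.4981, 0.006, 0.0699]
eef_rot: [[-0.283, 0.959, 0.001], [0.959, 0.283, 0.0], [-0.0, 0.001, -1.0]]
contact_force: [0.4, -0.7, -6.2]
width: 0.338
gripper_force: 79.9
t 32.7 ee [0.4981 0.006  0.0699] yaw x 106.45 tilt [0.001 0.   ] w 0.338 F [ 0.4 -0.7 -6.2] gf 79.9 q [ 0.65  0.61 -0.89  2.04  0.67  0.81 -0.36]
```

```bash
python3 -m crank '{"delta_rot":[[0,0,0],[0,0,0],[0,0,0],[0,0,0],[0,0,0],[0,0,0],[0,0,0],[0,0,0],[0,0,0],[0,0,0],[0,0,0],[0,0,0],[0,0,5.5],[0,0,5.5],[0,0,5.5],[0,0,0]],"slide":[[0,0,1.5],[0,0,1],[0,0,0.5],[0,0,0],[0,0,0],[0,0,0],[0,0,0],[0,0,0],[0,0,0],[0,0,-30],[0,0,-35],[0,0,-35],[0,0,0],[0,0,0],[0,0,0],[0,0,0]],"fingers":[0,0,0,0,0,0.5,0.7,1,1,1,1,1,1,1,1,1]}'
python3 - <<'E'
from h import *
s=st(); R=np.array(s["eef_rot"]); print("to adapter, tool mm",(R.T@(np.array([.512,.3174,.0816])-s["ee_pos"])*1e3).round(1))
E
```

```text
clock: 34.03
ee_pos: [0.4976, 0.0054, 0.1667]
eef_rot: [[0.005, 1.0, 0.001], [1.0, -0.005, -0.001], [-0.001, 0.001, -1.0]]
contact_force: [0.6, -0.5, 0.0]
width: 1.002
gripper_force: 0.0
t 34.03 ee [0.4976 0.0054 0.1667] yaw x 89.72 tilt [ 0.001 -0.001] w 1.002 F [ 0.6 -0.5  0. ] gf 0.0 q [ 0.73  0.44 -0.97  1.98  0.45  0.95 -0.47]
to adapter, tool mm [312.2  12.7  84.9]
```

```bash
python3 -m crank '{"delta_rot":[[0,0,0],[0,0,0],[0,0,0],[0,0,0],[0,0,0],[0,0,0],[0,0,0],[0,0,0],[0,0,0],[0,0,0],[0,0,0],[0,0,0],[0,0,0],[0,0,0]],"slide":[[20,1,0],[29.2,1.2,0],[29.2,1.2,0],[29.2,1.2,0],[29.2,1.2,0],[29.2,1.2,0],[29.2,1.2,0],[29.2,1.2,0],[29.2,1.2,0],[29.2,1.2,0],[29.2,1,0],[0,0,0],[0,0,0],[0,0,0]],"fingers":[1,1,1,1,1,1,1,1,1,1,1,1,1,1]}'
python3 - <<'E'
from h import *
s=st(); R=np.array(s["eef_rot"]); print("to adapter, tool mm",(R.T@(np.array([.512,.3174,.0816])-s["ee_pos"])*1e3).round(1))
E
```

```text
clock: 35.2
ee_pos: [0.5104, 0.3172, 0.1657]
eef_rot: [[-0.001, 1.0, -0.001], [1.0, 0.001, -0.001], [-0.001, -0.001, -1.0]]
contact_force: [1.0, -0.7, -0.8]
width: 0.997
gripper_force: 0.0
t 35.2 ee [0.5104 0.3172 0.1657] yaw x 90.05 tilt [-0.001 -0.001] w 0.997 F [ 1.  -0.7 -0.8] gf 0.0 q [ 0.05  0.62 -0.9   1.73  0.55  1.07 -1.04]
to adapter, tool mm [ 0.3  1.7 84.1]
```

```bash
python3 -m crank '{"delta_rot":[[0,0,0],[0,0,0],[0,0,0],[0,0,0],[0,0,0],[0,0,0],[0,0,0],[0,0,0],[0,0,0],[0,0,0],[0,0,0],[0,0,0],[0,0,0],[0,0,0],[0,0,0]],"slide":[[0,1,0],[0,0,33],[0,0,33],[0,0,18],[0,0,0],[0,0,0],[0,0,0],[0,0,0],[0,0,0],[0,0,0],[0,0,0],[0,0,0],[0,0,0],[0,0,0],[0,0,0]],"fingers":[1,1,1,1,1,1,1,0.35,0.3,0.2,0.1,0,0,0,0]}' 60
python3 - <<'E'
from h import *
s=st(); R=np.array(s["eef_rot"]); print("home, tool mm",(R.T@(np.array([.5563,-.049,.0816])-s["ee_pos"])*1e3).round(1))
E
```

```text
clock: 36.45
ee_pos: [0.5122, 0.3179, 0.0831]
eef_rot: [[0.001, 1.0, 0.001], [1.0, -0.001, 0.0], [0.0, 0.001, -1.0]]
contact_force: [-1.0, -0.2, 6.5]
width: 0.311
gripper_force: 59.2
t 36.45 ee [0.5122 0.3179 0.0831] yaw x 89.92 tilt [0.001 0.   ] w 0.311 F [-1.  -0.2  6.5] gf 59.2 q [-0.    0.72 -0.82  1.77  0.65  0.94 -1.11]
home, tool mm [-366.8   44.6    1.4]
```

```bash
python3 -m crank '{"delta_rot":[[0,0,0],[0,0,0],[0,0,0],[0,0,0],[0,0,0],[0,0,0],[0,0,0],[0,0,0],[0,0,0],[0,0,0],[0,0,0],[0,0,0],[0,0,0],[0,0,0],[0,0,0],[0,0,0],[0,0,0],[0,0,0],[0,0,0],[0,0,0]],"slide":[[0,0,-15],[0,0,-35],[0,0,-35],[0,0,-20],[-14,3.4,0],[-30,3.4,0],[-30,3.4,0],[-30,3.4,0],[-30,3.4,0],[-30,3.4,0],[-30,3.4,0],[-30,3.4,0],[-30,3.4,0],[-30,3.4,0],[-30,3.4,0],[-30,3.5,0],[-22.8,3.5,0],[0,0,0],[0,0,0],[0,0,0]],"fingers":[0,0,0,0,0,0,0,0,0,0,0,0,0,0,0,0,0,0,0,0]}'
python3 - <<'E'
from h import *
s=st(); R=np.array(s["eef_rot"]); print("home, tool mm",(R.T@(np.array([.5563,-.049,.083])-s["ee_pos"])*1e3).round(1))
E
```

```text
clock: 38.12
ee_pos: [0.555, -0.0486, 0.1874]
eef_rot: [[0.001, 1.0, -0.001], [1.0, -0.001, 0.001], [0.001, -0.001, -1.0]]
contact_force: [0.0, 0.2, -2.9]
width: 0.309
gripper_force: 59.8
t 38.12 ee [ 0.555  -0.0486  0.1874] yaw x 89.94 tilt [-0.001  0.001] w 0.309 F [ 0.   0.2 -2.9] gf 59.8 q [ 0.76  0.52 -0.94  1.82  0.48  1.05 -0.36]
home, tool mm [ -0.5   1.4 104.4]
```

```bash
python3 -m crank '{"delta_rot":[[0,0,0],[0,0,0],[0,0,0],[0,0,0],[0,0,0],[0,0,0],[0,0,0],[0,0,0]],"slide":[[0,1,25],[0,0,33],[0,0,25],[0,0,12],[0,0,5],[0,0,0],[0,0,0],[0,0,0]],"fingers":[0,0,0,0,0,0,0,0]}' && python3 -c "from h import *;st()"
```

```text
clock: 38.78
ee_pos: [0.5579, -0.0489, 0.089]
eef_rot: [[0.001, 1.0, 0.003], [1.0, -0.001, -0.0], [-0.0, 0.003, -1.0]]
contact_force: [0.2, -0.9, -3.5]
width: 0.307
gripper_force: 59.6
t 38.78 ee [ 0.5579 -0.0489  0.089 ] yaw x 89.95 tilt [ 0.003 -0.   ] w 0.307 F [ 0.2 -0.9 -3.5] gf 59.6 q [ 0.67  0.65 -0.83  1.88  0.61  0.89 -0.46]
```

```bash
python3 -m crank '{"delta_rot":[[0,0,0],[0,0,0],[0,0,0],[0,0,0],[0,0,0],[0,0,0]],"slide":[[0,0,2],[0,0,1.5],[0,0,0.5],[0,0,0],[0,0,0],[0,0,0]],"fingers":[0,0,0,0,0,0]}' && python3 -c "from h import *;st()"
```

```text
clock: 39.28
ee_pos: [0.5566, -0.0494, 0.0834]
eef_rot: [[0.002, 1.0, 0.0], [1.0, -0.002, -0.0], [-0.0, 0.0, -1.0]]
contact_force: [-0.8, 0.1, -3.0]
width: 0.311
gripper_force: 59.6
t 39.28 ee [ 0.5566 -0.0494  0.0834] yaw x 89.91 tilt [ 0. -0.] w 0.311 F [-0.8  0.1 -3. ] gf 59.6 q [ 0.67  0.65 -0.82  1.88  0.62  0.88 -0.47]
```

```bash
python3 -m crank '{"delta_rot":[[0,0,0],[0,0,0],[0,0,0],[0,0,0],[0,0,0],[0,0,0],[0,0,0],[0,0,0],[0,0,0],[0,0,0]],"slide":[[0,0,0.7],[0,0,0],[0,0,0],[0,0,0],[0,0,0],[0,0,0],[0,0,-30],[0,0,-35],[0,0,-25],[0,0,0]],"fingers":[0,0,0.5,0.7,1,1,1,1,1,1]}' && python3 -m crank '{"delta_rot":[[0,0,0],[0,0,0],[0,0,0],[0,0,0],[0,0,0],[0,0,0],[0,0,0],[0,0,0],[0,0,0],[0,0,0],[0,0,0],[0,0,0],[0,0,0],[0,0,0],[0,0,0],[0,0,0],[0,0,0]],"slide":[[15,-4,0],[33,-4,0],[33,-4,0],[33,-4,0],[33,-4,0],[33,-4,0],[33,-4,0],[33,-4,0],[33,-4,0],[33,-4,0],[33,-4,0],[33,-4,0],[33,-4,0],[16,-4,0],[0,0,0],[0,0,0],[0,0,0]],"fingers":[1,1,1,1,1,1,1,1,1,1,1,1,1,1,1,1,1]}'
python3 - <<'E'
from h import *
s=st(); R=np.array(s["eef_rot"]); print("to spec, tool mm",(R.T@(np.array([.4997,.3776,.074])-s["ee_pos"])*1e3).round(1))
E
```

```text
clock: 40.12
ee_pos: [0.5602, -0.0487, 0.1779]
eef_rot: [[0.001, 1.0, 0.009], [1.0, -0.001, -0.001], [-0.001, 0.009, -1.0]]
contact_force: [1.0, 0.2, 0.4]
width: 1.005
gripper_force: 0.0
clock: 41.53
ee_pos: [0.5015, 0.3765, 0.172]
eef_rot: [[0.002, 1.0, -0.0], [1.0, -0.002, -0.002], [-0.002, -0.0, -1.0]]
contact_force: [0.2, 0.0, 0.3]
width: 1.001
gripper_force: 0.0
t 41.53 ee [0.5015 0.3765 0.172 ] yaw x 89.88 tilt [-0.    -0.002] w 1.001 F [0.2 0.  0.3] gf 0.0 q [-0.07  0.66 -0.89  1.65  0.56  1.11 -1.12]
to spec, tool mm [ 1.3 -1.8 98. ]
```

```bash
python3 -m crank '{"delta_rot":[[0,0,0],[0,0,0],[0,0,0],[0,0,0],[0,0,0],[0,0,0],[0,0,0],[0,0,0],[0,0,0],[0,0,0],[0,0,0],[0,0,0],[0,0,0],[0,0,0],[0,0,0],[0,0,0]],"slide":[[1,-1.5,0],[0,0,30],[0,0,35],[0,0,25],[0,0,8],[0,0,0],[0,0,0],[0,0,0],[0,0,0],[0,0,0],[0,0,0],[0,0,0],[0,0,0],[0,0,0],[0,0,0],[0,0,0]],"fingers":[1,1,1,1,1,1,1,1,0.4,0.3,0.2,0.1,0,0,0,0]}' 60
python3 - <<'E'
from h import *
s=st(); R=np.array(s["eef_rot"]); print("home, tool mm",(R.T@(np.array([.5522,.0643,.0745])-s["ee_pos"])*1e3).round(1))
E
```

```text
clock: 42.87
ee_pos: [0.4997, 0.3792, 0.0754]
eef_rot: [[0.001, 1.0, 0.001], [1.0, -0.001, 0.0], [0.0, 0.001, -1.0]]
contact_force: [-1.0, -1.2, 5.9]
width: 0.378
gripper_force: 59.4
t 42.87 ee [0.4997 0.3792 0.0754] yaw x 89.93 tilt [0.001 0.   ] w 0.378 F [-1.  -1.2  5.9] gf 59.4 q [-0.12  0.77 -0.81  1.71  0.66  0.96 -1.19]
home, tool mm [-314.8   52.9    0.8]
```

```bash
python3 -m crank '{"delta_rot":[[0,0,0],[0,0,0],[0,0,0],[0,0,0],[0,0,0],[0,0,0],[0,0,0],[0,0,0],[0,0,0],[0,0,0],[0,0,0],[0,0,0],[0,0,0],[0,0,0],[0,0,0],[0,0,0],[0,0,0],[0,0,0],[0,0,0]],"slide":[[0,0,-10],[0,0,-20],[0,0,-20],[-10,2,0],[-20,4,0],[-28,4.3,0],[-28,4.3,0],[-28,4.3,0],[-28,4.3,0],[-28,4.3,0],[-28,4.3,0],[-28,4.3,0],[-28,4.3,0],[-28,4.3,0],[-21,4,0],[-10,4,0],[0,0,0],[0,0,0],[0,0,0]],"fingers":[0,0,0,0,0,0,0,0,0,0,0,0,0,0,0,0,0,0,0]}' && python3 -m crank '{"delta_rot":[[0,0,0],[0,0,0],[0,0,0],[0,0,0],[0,0,0],[0,0,0],[0,0,0]],"slide":[[0,0,18],[0,0,15],[0,0,10],[0,0,4],[0,0,0],[0,0,0],[0,0,0]],"fingers":[0,0,0,0,0,0,0]}' && python3 -c "from h import *;st()"
```

```text
clock: 44.45
ee_pos: [0.5513, 0.0674, 0.1244]
eef_rot: [[-0.0, 1.0, -0.0], [1.0, 0.0, 0.001], [0.001, -0.0, -1.0]]
contact_force: [0.1, 0.3, -4.8]
width: 0.378
gripper_force: 60.3
clock: 45.03
ee_pos: [0.5523, 0.0661, 0.078]
eef_rot: [[0.001, 1.0, 0.001], [1.0, -0.001, 0.0], [0.0, 0.001, -1.0]]
contact_force: [-0.4, -0.6, -3.9]
width: 0.379
gripper_force: 60.4
t 45.03 ee [0.5523 0.0661 0.078 ] yaw x 89.94 tilt [0.001 0.   ] w 0.379 F [-0.4 -0.6 -3.9] gf 60.4 q [ 0.47  0.66 -0.83  1.89  0.64  0.87 -0.69]
```

```bash
python3 -m crank '{"delta_rot":[[0,0,0],[0,0,0],[0,0,0],[0,0,0]],"slide":[[0,0,1.2],[0,0,1],[0,0,0],[0,0,0]],"fingers":[0,0,0,0]}' && python3 -c "from h import *;st()"
```

```text
clock: 45.37
ee_pos: [0.5519, 0.0655, 0.0755]
eef_rot: [[0.002, 1.0, 0.0], [1.0, -0.002, -0.0], [-0.0, 0.0, -1.0]]
contact_force: [-0.7, -0.6, -3.8]
width: 0.381
gripper_force: 60.3
t 45.37 ee [0.5519 0.0655 0.0755] yaw x 89.9 tilt [ 0. -0.] w 0.381 F [-0.7 -0.6 -3.8] gf 60.3 q [ 0.47  0.67 -0.83  1.9   0.64  0.87 -0.69]
```

Within about 0.5 mm of the floor; I'll set it down, release, retreat up and aside, and look.

```bash
python3 -m crank '{"delta_rot":[[0,0,0],[0,0,0],[0,0,0],[0,0,0],[0,0,0],[0,0,0],[0,0,0],[0,0,0],[0,0,0],[0,0,0],[0,0,0],[0,0,0],[0,0,0],[0,0,0],[0,0,0],[0,0,0],[0,0,0],[0,0,0],[0,0,0],[0,0,0]],"slide":[[0,0,0.7],[0,0,0],[0,0,0],[0,0,0],[0,0,0],[0,0,0],[0,0,-30],[0,0,-35],[0,0,-35],[0,0,-35],[30,-10,0],[30,-10,0],[30,-10,0],[30,-10,0],[30,-10,0],[30,-10,0],[30,0,0],[0,0,0],[0,0,0],[0,0,0]],"fingers":[0,0,0.5,0.7,1,1,1,1,1,1,1,1,1,1,1,1,1,1,1,1]}'
python3 - <<'E'
from h import *
st(); c=cam("top"); f=c["frame"]; a=cv2.resize(f[165:250,220:320],None,fx=6,fy=6,interpolation=cv2.INTER_CUBIC); b=cv2.resize(cv2.imread("pics/top0.png")[165:250,220:320],None,fx=3,fy=3)
d=cv2.resize(f[160:245,345:432],None,fx=3,fy=3)
L=np.hstack([b,d])[:90*3]; L=np.pad(L,((0,0),(0,max(0,600-L.shape[1])),(0,0)))[:,:600]
cv2.imwrite("pics/t8.png",np.vstack([a[:340],L])); cv2.imwrite("pics/top8.png",f)
E
```

```text
clock: 47.03
ee_pos: [0.4923, 0.2754, 0.2095]
eef_rot: [[0.001, 1.0, -0.0], [1.0, -0.001, -0.001], [-0.001, -0.0, -1.0]]
contact_force: [-0.3, -0.1, -0.4]
width: 1.003
gripper_force: 0.0
t 47.03 ee [0.4923 0.2754 0.2095] yaw x 89.94 tilt [-0.    -0.001] w 1.003 F [-0.3 -0.1 -0.4] gf 0.0 q [ 0.18  0.52 -0.98  1.78  0.48  1.1  -0.96]
```

View pics/t8.png

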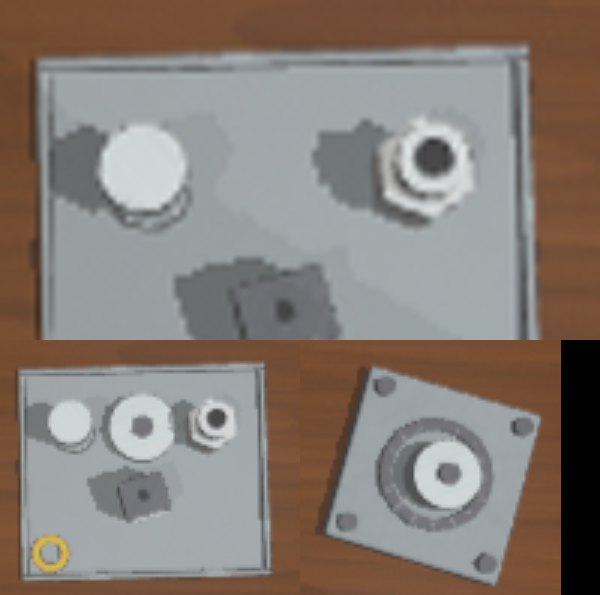

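All three tall pieces are back within a pixel of the before picture: specimen (144,168), adapter (434,158) and jaw (284,310) at 6x. The cell looks offset to the right in the ring, mostly from parallax, so I'll compute that.

Run:
```python
from h import *
c=cam("top"); f=c["frame"]; X=lambda u,v:(345+(u-300+.5)/3-.5,160+(v-340+.5)/3-.5)
b=onz(c,*X(449,474),.060); k=onz(c,*X(447.5,474),.052); r=onz(c,*X(434.5,474),.026)
print("button",b.round(4),"cell",k.round(4),"ring",r.round(4),"dist mm",np.linalg.norm((b+k)/2-r)*1e3)
print("bolts seat .5353 -.2999, dist",np.linalg.norm((b+k)/2-np.array([.5353,-.2999]))*1e3)
```

```text
button [ 0.5327 -0.3009] cell [ 0.5333 -0.3023] ring [ 0.5349 -0.2998] dist mm 2.5773455287603513
bolts seat .5353 -.2999, dist 2.844855832451862
```

The cell is about 2.6 mm off the ring centre, within limits. Handing in.

```bash
python3 -c "
from bench import ticket
print(ticket.hand_in())"
```

```text
the job is handed in; nothing more can be done
None
```

I handed the job in at about 47 s of 152 s: the load cell lies flat in the centring ring about 2.6 mm off centre by the top camera, the specimen, jaw and adapter stand upright within about 2 mm of where they started, and the robot never handled the brass ring or stub; the hand-in returned no verdict.

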